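Serve a bun from under the cake dome with tongs

TASK

Lift the glass dome off the cake board by its knob and stand it upright on the bare table, clear of everything. Then take up the spring tongs from their rest, close them on the round bun (the finger roll behind it stays on the board; never touch the bun except with the tongs), carry the bun over the guest's small plate and finish while still holding it there in the tongs, still, about 10 cm above the middle of the plate. Leave the other things on the table where they are.

Things in the scene. Friction and masses are not known exactly. Their poses are not given: they have to be found in the camera images.
- dome_knob (a point): Middle of the turned dark-wood knob (29 mm across, 20 mm high, on a 12 mm neck) on the clear glass dome over the cake board. The point lies on the dome's axis (z up), 109 mm above its rim, 21 mm above the top of the glass. The dome is 140 mm across, open below, 0.3 kg.
- dome_rim (a point): The same dome: centre of its lower rim, in the plane of the rim; at the start 18 mm above the table, on the board. Set down it needs a free circle of 140 mm; the table at the left front (about x 0.45, y 0.42) is always clear.
- dome: The glass dome as a whole (origin at the centre of its rim).
- board: Round wooden cake board, 160 mm across, 18 mm high, fixed; origin at the centre of its underside. Its x axis points from the bun to the finger roll.
- bun_center (a point): Centre (half-way up, 19 mm above its underside) of the small round bun with pearl sugar on top: 40 mm across, 39 mm high, firm straight sides from 4 to 28 mm above its underside, 40 g. Stands on the board under the dome, about 22 mm from the board's centre on the robot's side.
- bun: The round bun as a whole (origin at the centre of its underside).
- finger_roll_center (a point): Centre of the finger roll, 69 mm long (along its y), 25 mm wide and high; lies on the board behind the bun, about 58 mm from the bun's centre. Must stay on the board.
- tongs_grip (a point): Where to squeeze the spring tongs: on their middle line, half-way up the arms (flat steel strips 3 mm thick, 22 mm high, on edge), 35 mm above the table at the start. x points to the jaws, z up, y across the arms. Open: 64 mm over the outsides here. Starts to close at 3.5 N, 57 mm wide at 5 N, 45 mm wide (7 N) the jaws meet the bun. 0.11 kg.
- tongs_tips (a point): Point midway between the jaws of the tongs, 100 mm in front of tongs_grip, same height and axes. Jaws: upright round flat ends 26 mm across (13 mm above, below and in front of this point), about 81 mm apart inside when open, 65 mm when the arms are held 57 mm wide at tongs_grip.
- tongs: The U-shaped tongs as a whole, 218 mm long, lying on their side on the rest, the arms sprung open sideways by themselves. Origin on the middle line at the lower edge, 85 mm behind tongs_grip, where the arms join the U-shaped back; same axes.
- jaw_left (a joint): Closing angle of the left arm of the tongs, rad: 0 fully open, about 0.11 with the bun between the jaws, 0.215 shut on nothing. The right arm moves alike.
- rest: Light wooden rest under the tongs, fixed, 150 x 104 mm; origin at the centre of its underside. Base plate 6 mm high; the tongs lie on two 12 mm wide ridges, 24 mm high, across it at 60 mm in front of and behind its centre, so fingers have room below the arms at tongs_grip.
- plate: The guest's small white plate, 130 mm across, 14 mm high, empty, fixed; origin at the centre of its underside.
- stir_cup: White cup of wooden stirrers, 70 mm across, 126 mm high, at the back right. Bystander.
- shot_a: Shot glass, 50 mm across, 64 mm high, at the back right. Bystander.
- pitcher_small: Small steel milk pitcher, 102 x 68 x 88 mm high, at the back left. Bystander.
- tamper: Coffee tamper, 58 mm steel base, wooden handle, 95 mm high, at the back left. Bystander.
- timer: Flat kitchen timer, 58 x 66 x 22 mm, in front between board and plate. Bystander.
Not all that is in view belongs to the job. Of the things that look like the board, the larger one is meant.

How it is judged:
On the way, in this order (a step that is already met when the one before it is completed fails the run):
1. the dome stands upright on the table, beside the board, let go (height (world z) of dome_rim below 0.006 m and angle between dome_rim's own z axis and vertical below 0.06 rad and horizontal distance between dome_rim and board above 0.15 m and linear speed of dome below 0.02 m/s and contact force between the fingers and dome below 0.1 N), for 0.2 s.
2. the bun is lifted off the board between the jaws of the tongs (contact force between bun and tongs above 0.5 N and contact force between bun and the arm below 0.1 N and contact force between bun and the fingers below 0.1 N and x of bun_center in the frame of tongs_tips between -0.025 and 0.02 m and y of bun_center in the frame of tongs_tips between -0.015 and 0.015 m and contact force between the fingers and tongs above 1 N and height (world z) of bun_center above 0.07 m), for 0.2 s.
At the end, for the whole second after the job is handed in: Ended with the gripper holding the tongs and only the tongs holding the bun, at rest, its centre within 35 mm of the plate's axis and 80 to 200 mm above the table; the dome let go, upright on the table, over 150 mm from the board (centres); the finger roll still on the board (all of step 1 and contact force between bun and tongs above 0.5 N and contact force between bun and the arm below 0.1 N and contact force between bun and the fingers below 0.1 N and x of bun_center in the frame of tongs_tips between -0.025 and 0.02 m and y of bun_center in the frame of tongs_tips between -0.015 and 0.015 m and contact force between the fingers and tongs above 1 N and horizontal distance between bun_center and plate below 0.035 m and height (world z) of bun_center between 0.08 and 0.2 m and contact force between each of bun, tongs and plate below 0.05 N and linear speed of bun below 0.03 m/s and contact force between tongs and board below 0.05 N and contact force between tongs and rest below 0.05 N and horizontal distance between finger_roll_center and board below 0.065 m and height (world z) of finger_roll_center below 0.04 m); the arm keeps its last pose, push and grip.
It fails at once if the gripper or the arm touches the bun itself (contact force between bun and the fingers above 0.5 N or contact force between bun and the arm above 0.5 N).
It fails at once if the finger roll is pushed about or lifted (distance of finger_roll_center from where it was at the start of the episode above 0.02 m).
It fails at once if a bystander is pushed or knocked over (distance of any of stir_cup, shot_a, pitcher_small, tamper, timer from where it was at the start of the episode above 0.03 m).
It also fails if it takes over 54 s, if anything falls off the work surface, if the arm or the gripper's body presses on something with over 40 N, if the wrist force passes 120 N, or if a joint passes its speed limit or range.

ROBOT

A 7-joint arm with a two-finger parallel gripper is mounted at the origin on the work surface; the furniture and walls round the work are solid. World frame = base frame: x ahead of the robot, y to its left, z up, the work surface at z = 0. Lengths are in m, angles in rad, forces in N, time in s.
With the tool pointing down it reaches from about 0.35 to 0.9 m from the base axis. Payload 7.2 kg.
Tool frame: the origin (TCP) lies at the centre of the arm's flange, where the gripper is bolted on; the fingertips stand 182 mm ahead of it and the grasp point (between the pads) lies 163 mm ahead of it; z points along the fingers, y is the direction in which the jaws open and shut (so a half turn about z gives the same grasp; the last joint's range is limited). The gripper opens to 88 mm and grips with 3 to 60 N. Pads are 20 mm wide; open, the fingers measure 115 mm over their backs; the gripper's body (75 mm by 178 mm) begins 61 mm behind the grasp point.
Start: joints at [1.23, 0.411, -0.013, 1.596, 0.006, 1.134, -0.082], TCP at [0.168, -0.602, 0.405] pointing down, gripper open.
Joint ranges: [-2.95, 2.95], [-0.29, 1.99], [-1.47, 1.44], [0.14, 2.54], [-1.03, 4.17], [0.13, 1.85], [-2.86, 2.86]. Speed limits (rad/s): [2.39, 2.39, 3.01, 3.01, 3.14, 3.14, 3.14].

INTERFACE

Orientations are given as [roll, pitch, yaw] about the fixed x, y, z axes, in that order (R = Rz(yaw) Ry(pitch) Rx(roll)).
In Python, from rig import sense, snapshot, hand_in, trace gives the robot as it stands. The module is installed in compiled form; this text tells all that it offers.
- The arm moves only by the tool send_rows, never from a script. Its argument "moves" is a list of rows, each a list of 2 entries, a list of its own where there are three numbers: the shift along the tool's x, y, z in m, then the turn, a rotation vector about the tool's x, y, z in rad. A call has 1 to 12 rows; each row is the pose to reach, as a shift and turn from the pose measured when the call began, along the tool's axes at that moment; what a row does not reach only later rows make up. A row lasts 1/12 s, in which the tool goes at most 41.7 mm and 7.16 degrees, less where a joint would pass 70% of its speed; a pose out of reach is approached as far as the arm can. A call with a gripper value outside its range is refused whole. "jaw" is the gripper's target within -1 to 1 (shut at 1, half-way at 0, fully open at -1), set as the call begins (left out, the last holds). The fingers move at their own pace and stop on an object; "newtons" is the grip in N (left out, the last holds). Time passes only in rows, so rows that repeat a pose let the fingers close. It gives the time, the measured TCP pose, the force and the opening at its end, in the units of the state.
- sense(): the state, without advancing time (a new reading comes with each control period).
- snapshot(name): name is "side" or "top" or "wrist"; returns a dict with "img" (480x640x3 uint8, red, green, blue), "fov_y" (degrees; the focal length in pixels is half the picture's height over the tangent of half this angle, whatever the lens; pixels are square), "cx", "cy" (the principal point, pixels), "k1" (the pictures are not rectified: a ray, as slopes to the right and down, at radius r is drawn at 1 + k1 r^2 times it, then the intrinsics apply), "rvec" (rotation vector, rad) and "tvec" (3), from world to camera coordinates, as OpenCV has them. Camera axes: x right, y down, z forward; pixel columns grow to the right and rows downward; lengths in m; the calibration is good to about 2 mm. A picture is of the moment at which its call begins. There is no depth.
- hand_in(): hands the job in, once; it reports no verdict.
Trained networks look in the newest picture that a camera, given by its name, has taken for a name from the list of things; names that differ only in an ending like _2 or _b are one class to them, and where a whole thing is asked for, a point or a joint stands for the part that bears it (a point fixed in the world has none). Each returns a list of dicts, best first, with "conf" (0 to 1); they miss things now and then, are a little off and sometimes report something else, mostly with a low value. They report only what shows in the picture. A call takes as long as a camera call. They do not tell look-alikes from the thing itself.
- trace(camera, thing): "mask" (480x640 bool, what is visible of it) and "box" ([left, top, right, bottom] in pixels, round what is visible of it).
The state is a dict: "t": time; "joint_positions": joint angles; "joint_vel": joint speeds; "effort": joint torques, N m; "tool_pos": TCP position; "tool_rot": TCP orientation; "contact_force": force on the tool from outside, world axes, zero at the start; "moment": the same for the moment, N m; "grip_width": finger opening in m.
Only numpy, scipy, OpenCV 4.12 (cv2) and the standard library are available. Lean on these libraries where they do the work, as an engineer would, in place of code of your own. Each camera call takes 0.05 s, during which the arm holds its last target. There are 200 camera calls.

## Working session

There is one attempt and no reset: what is moved stays moved. The work goes in short steps, Python scripts to look and compute and a tool call to move; the robot and the scene stay as the last step left them, time stands still between calls to the robot, and variables do not carry over. Pictures are saved under pics/ and viewed, about 8 in all and at most 12, crops included, and the job is handed in when it is done.

Besides the shell and the picture viewer there is one more tool, called as name(argument=value, ...) on one line, values as JSON. send_rows: Moves the arm, as the interface text tells. Its arguments: {"type":"object","properties":{"moves":{"type":"array"},"jaw":{"type":"number"},"newtons":{"type":"number"}},"required":["moves"]}

```bash
mkdir -p pics; cat > h.py <<'E'
import numpy as np, cv2, json
from rig import sense, snapshot, hand_in, trace
from scipy.spatial.transform import Rotation as R
np.set_printoptions(precision=4, suppress=True)
def cam(s):
    f=240/np.tan(np.radians(s["fov_y"])/2)
    Rm=cv2.Rodrigues(np.array(s["rvec"],float))[0]; t=np.array(s["tvec"],float).ravel()
    return f,Rm,t
def proj(s,P):
    f,Rm,t=cam(s); c=np.atleast_2d(P)@Rm.T+t; x=c[:,:2]/c[:,2:]
    r2=(x**2).sum(1,keepdims=True); return x*(1+s["k1"]*r2)*f+[s["cx"],s["cy"]]
def ray(s,uv):
    f,Rm,t=cam(s); d=(np.array(uv,float)-[s["cx"],s["cy"]])/f; x=d.copy()
    for _ in range(20): x=d/(1+s["k1"]*(x@x))
    v=Rm.T@np.r_[x,1]; return -Rm.T@t, v/np.linalg.norm(v)
def atz(s,uv,z):
    o,v=ray(s,uv); return o+v*(z-o[2])/v[2]
def tri(rs):
    A=sum(np.eye(3)-np.outer(v,v) for o,v in rs); b=sum((np.eye(3)-np.outer(v,v))@o for o,v in rs)
    return np.linalg.solve(A,b)
def cen(m):
    y,x=np.nonzero(m); return np.array([x.mean(),y.mean()])
def save(s,n,box=None,k=1):
    im=s["img"][:,:,::-1]
    if box: im=im[box[1]:box[3],box[0]:box[2]]
    cv2.imwrite("pics/"+n+".png",cv2.resize(im,None,fx=k,fy=k,interpolation=cv2.INTER_CUBIC))
def delta(goal,Rg=None):
    "shift (tool axes) + rotvec from present pose to TCP goal, Rg"
    s=sense(); T=s["tool_rot"]; R0=R.from_euler('xyz',T)
    d=R0.inv().apply(np.array(goal)-s["tool_pos"]); w=(R0.inv()*Rg).as_rotvec() if Rg is not None else np.zeros(3)
    return d,w
E
python3 - <<'E'
from h import *
st=sense(); print({k:np.array(v) for k,v in st.items()})
for c in ["side","top"]:
    s=snapshot(c); save(s,c+"0"); o,v=ray(s,(320,240)); print(c,s["fov_y"],s["k1"],o,v)
    for n in ["dome_knob","dome","board","bun","finger_roll_center","tongs","rest","plate","timer","stir_cup","shot_a","pitcher_small","tamper"]:
        for d in trace(c,n)[:3]: print(n,round(d["conf"],2),d["box"],cen(d["mask"]),d["mask"].sum(), atz(s,cen(d["mask"]),0.02)[:2])
E
```

```text
{'t': array(0.), 'joint_positions': array([ 1.2298,  0.4119, -0.0127,  1.597 ,  0.0056,  1.1343, -0.0822]), 'joint_vel': array([-0.0004, -0.0019,  0.    ,  0.0014, -0.0017,  0.0002, -0.001 ]), 'effort': array([  0.0005, -58.7957,   0.6418, -29.1076,  -0.0538,   0.0185,
         0.0002]), 'tool_pos': array([ 0.1683, -0.6017,  0.4038]), 'tool_rot': array([-3.14  ,  0.0001,  0.2728]), 'contact_force': array([ 0.6187,  0.5417, -0.0702]), 'moment': array([0.0023, 0.0447, 0.0458]), 'grip_width': array(0.0878)}
side 53.66443413499021 -0.012549137540669887 [-0.2255  1.1044  0.756 ] [ 0.5167 -0.7107 -0.4774]
dome_knob 0.67 [302.9, 203.5, 345.7, 247.6] [322.9047 228.5208] 1490 [ 0.6103 -0.0634]
dome_knob 0.29 [200.3, 259.7, 226.0, 305.1] [212.0737 283.3883] 801 [0.6736 0.3838]
dome 0.73 [299.8, 203.8, 343.7, 248.5] [322.9396 228.3494] 1474 [ 0.611  -0.0645]
board 0.6 [315.9, 317.4, 363.2, 348.9] [337.7966 332.2528] 1357 [0.2673 0.3605]
board 0.52 [300.9, 240.6, 347.0, 254.4] [323.131  247.2586] 290 [0.5349 0.0422]
bun 0.39 [368.6, 200.8, 423.0, 226.6] [398.1298 212.9316] 570 [ 0.4557 -0.3162]

[... 1538 characters left out ...]
9.7307 254.4472] 1753 [ 0.4392 -0.2728]
rest 0.37 [329.8, 178.6, 385.9, 233.5] [353.1972 202.8016] 2581 [ 0.5792 -0.0083]
plate 0.71 [239.4, 178.9, 289.7, 228.1] [263.4454 202.8819] 1888 [0.5847 0.2226]
plate 0.65 [443.3, 150.6, 465.6, 174.7] [451.8373 160.8469] 418 [ 0.6855 -0.2704]
timer 0.66 [275.2, 267.1, 306.1, 297.2] [290.4682 281.1003] 598 [0.3823 0.1559]
stir_cup 0.73 [405.3, 148.1, 435.8, 179.3] [422.1331 163.0651] 661 [ 0.6812 -0.1922]
shot_a 0.8 [440.0, 149.6, 471.4, 175.1] [452.3068 160.5341] 440 [ 0.6863 -0.2717]
pitcher_small 0.67 [172.3, 162.3, 205.4, 196.4] [186.9277 181.3851] 857 [0.6475 0.4225]
tamper 0.67 [136.8, 205.0, 166.3, 227.1] [150.1455 215.2945] 550 [0.5596 0.5165]
```

View pics/top0.png

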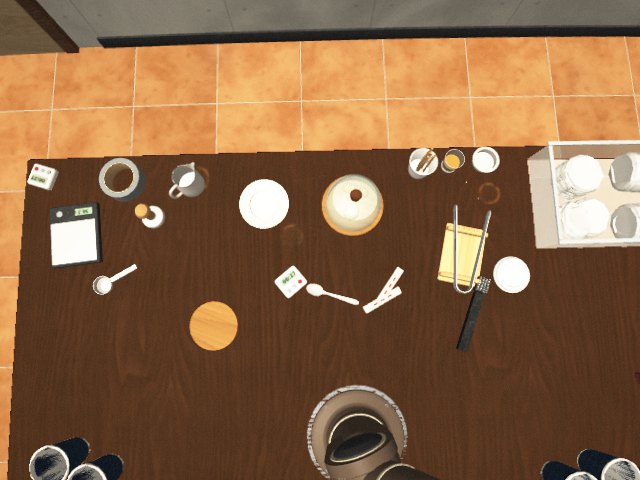

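View pics/side0.png

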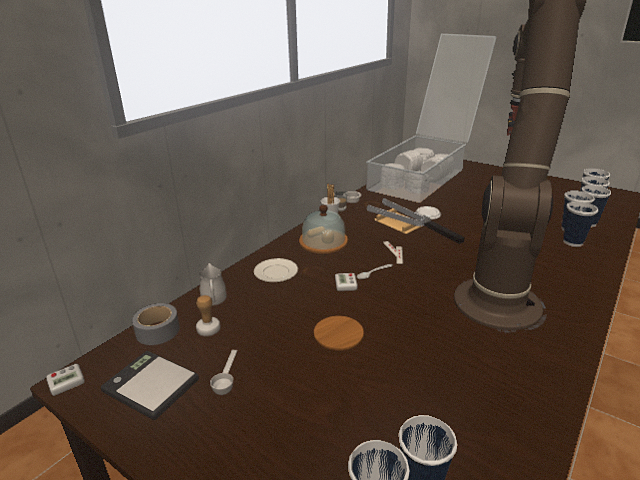

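Top view: dome at (352,205) with its knob at (356,195), on the larger board. The look-alike board at (214,326) is bare and smaller (47 px against about 60 px), so the one under the dome is meant. The plate is at (264,204), about 50 px wide; the small white disc at (511,275) is only 36 px. The tongs lie with their back at (462,290) and jaws at (456,207) and (488,210), pointing +x. The side view agrees, with the knob at (323,211). I'll measure these more closely.

```bash
python3 - <<'E'
from h import *
rs=[]
S={}
for c,b in [("side",(308,200,340,222)),("top",(340,180,372,210))]:
    s=snapshot(c); S[c]=s; im=s["img"][b[1]:b[3],b[0]:b[2]].astype(int)
    L=im.sum(2); m=(L<260)&(im[:,:,0]-im[:,:,2]>20)
    n,l,stt,ce=cv2.connectedComponentsWithStats(m.astype(np.uint8))
    for i in range(1,n): print(c,stt[i],ce[i]+b[:2])
    i=1+np.argmax(stt[1:,4]); rs.append(ray(s,ce[i]+b[:2]))
print("knob",tri(rs), atz(S["top"],(356,195),.127))
t=trace
s=S["top"]
save(s,"crop_top",(430,190,530,310),5)
save(S["side"],"crop_side",(290,190,440,260),5)
for nm in ["plate","board"]:
    d=t("top",nm)[0]; m=d["mask"].astype(np.uint8); cs=max(cv2.findContours(m,0,2)[0],key=cv2.contourArea)
    e=cv2.fitEllipse(cs); print(nm,e, atz(s,e[0],.014))
E
```

```text
side [20  0  4  3 10] [329.3 201.2]
side [25  0  1  3  3] [333. 201.]
side [11  5  8  7 47] [322.5745 207.7234]
side [30 11  2  4  7] [338.5714 212.2857]
side [12 13  7  3 18] [322.8333 213.9444]
top [11 10 10 11 80] [355.525  195.2375]
knob [ 0.5703 -0.0053  0.1303] [ 0.5726 -0.0061  0.127 ]
plate ((263.7812194824219, 203.08526611328125), (46.77901077270508, 48.797245025634766), 72.32553100585938) [0.5856 0.2224 0.014 ]
board ((213.21334838867188, 325.3028259277344), (47.3289909362793, 49.10165023803711), 39.382015228271484) [0.2768 0.3508 0.014 ]
```

View pics/crop_top.png

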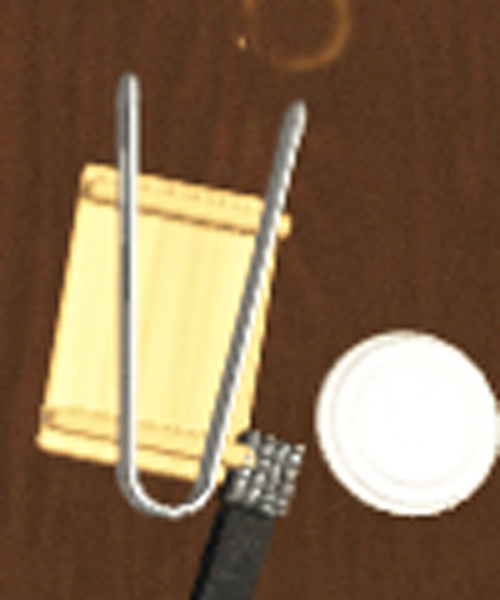

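View pics/crop_side.png

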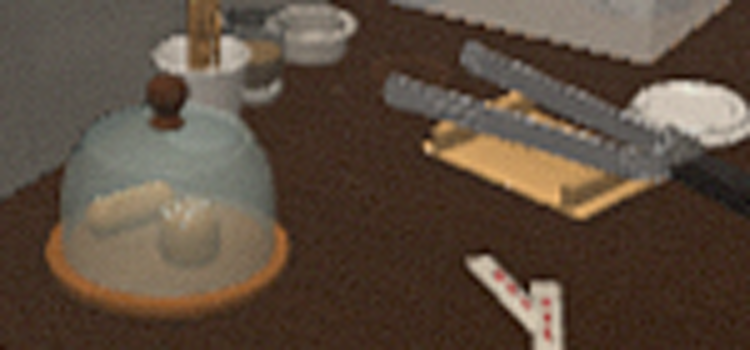

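The crops show the dome on the larger board with the bun and roll inside, its knob at (323,211) in the side view. The tongs' back is at about (465,292) and their tips at (455.6,206) and (489.4,211) in the top view. Everything fits the description, so I'm moving above the knob.

```bash
python3 - <<'E'
from h import *
s=snapshot("top")
b=atz(s,(465,292.5),.046);l=atz(s,(455.6,205.6),.048);r=atz(s,(489.4,211),.048)
m=(l+r)/2; print(b,l,r,np.linalg.norm(l-r),np.linalg.norm(m-b),np.arctan2(*(m-b)[1::-1]))
print(delta([.571,-.0055,.40],R.from_euler('xyz',[np.pi,0,1.57])))
E
```

```text
[ 0.3427 -0.2708  0.046 ] [ 0.5594 -0.2624  0.048 ] [ 0.5437 -0.3466  0.048 ] 0.0856591786593035 0.21153961866153823 -0.16006681684427962
(array([ 0.5484, -0.4659,  0.0046]), array([ 0.    ,  0.0001, -1.2972]))
```

send_rows(moves=[[[0.036, -0.03, 0], [0, 0, -0.1]], [[0.073, -0.062, 0], [0, 0, -0.2]], [[0.11, -0.093, 0], [0, 0, -0.3]], [[0.146, -0.124, 0], [0, 0, -0.4]], [[0.183, -0.155, 0], [0, 0, -0.5]], [[0.22, -0.186, 0], [0, 0, -0.6]], [[0.256, -0.217, 0], [0, 0, -0.7]], [[0.293, -0.248, 0], [0, 0, -0.8]], [[0.33, -0.28, 0], [0, 0, -0.9]], [[0.366, -0.31, 0], [0, 0, -1.0]], [[0.402, -0.342, 0], [0, 0, -1.1]], [[0.439, -0.373, 0], [0, 0, -1.2]]], jaw=-1)

```text
t: 2.65
tool_pos: [0.4488, -0.1857, 0.4051]
tool_rot: [3.141, 0.001, 1.477]
contact_force: [0.5, -1.1, -0.9]
grip_width: 0.0877
```

```bash
python3 - <<'E'
from h import *
print(delta([.571,-.0055,.40],R.from_euler('xyz',[np.pi,0,1.57])))
E
```

```text
(array([0.1908, 0.1048, 0.0051]), array([ 0.0008,  0.0007, -0.0927]))
```

send_rows(moves=[[[0.035, 0.019, 0], [0, 0, -0.04]], [[0.07, 0.038, 0], [0, 0, -0.09]], [[0.105, 0.057, 0], [0, 0, -0.09]], [[0.14, 0.077, 0], [0, 0, -0.09]], [[0.175, 0.096, 0.003], [0, 0, -0.09]], [[0.191, 0.105, 0.005], [0, 0, -0.09]], [[0.191, 0.105, 0.005], [0, 0, -0.09]]])

```text
t: 3.23
tool_pos: [0.5726, -0.0004, 0.3996]
tool_rot: [3.14, -0.002, 1.574]
contact_force: [-0.9, -0.3, 0.8]
grip_width: 0.0878
```

```bash
python3 - <<'E'
from h import *
s=snapshot("wrist"); save(s,"w1"); st=sense(); p=np.array(st["tool_pos"]); print(p,st["tool_rot"],st["joint_positions"]); o,v=ray(s,(320,240)); print(o,v)
print(proj(s,[[.571,-.0055,.127],p-[0,0,.163]]))
for n in ["dome_knob","dome","board"]:
    for d in trace("wrist",n)[:2]: print(n,d["conf"],d["box"],cen(d["mask"]))
im=s["img"].astype(int); m=((im.sum(2)<260)&(im[:,:,0]-im[:,:,2]>20)).astype(np.uint8)
n,l,q,ce=cv2.connectedComponentsWithStats(m)
for i in range(1,n):
    if q[i,4]>200: print(q[i],ce[i],atz(s,ce[i],.127))
E
```

```text
[ 0.5717 -0.003   0.3996] [ 3.1414 -0.0005  1.5716] [ 0.3597  0.3853 -0.5743  1.7059  0.2285  1.1177 -0.2811]
[0.5726 0.0788 0.379 ] [ 0.0003 -0.2932 -0.9561]
[[317.4301 249.8968]
 [317.4519 329.145 ]]
dome_knob 0.67 [239.3, 139.0, 397.2, 305.7] [319.7263 223.4393]
dome 0.94 [238.4, 139.0, 400.9, 304.9] [319.6154 223.5337]
board 0.56 [239.4, 128.1, 407.2, 223.4] [331.0425 154.995 ]
[     0      0    518    378 135767] [242.2524 176.8179] [0.5227 0.0439 0.127 ]
[ 300  230   41   44 1183] [319.5554 251.7701] [ 0.5724 -0.0068  0.127 ]
[ 84 360  39  80 940] [ 98.7489 397.116 ] [ 0.4042 -0.1243  0.127 ]
[520 360  35  25 248] [534.6048 370.2258] [ 0.7335 -0.0999  0.127 ]
[548 396  10  34 212] [552.5094 411.6887] [ 0.7531 -0.1371  0.127 ]
[ 263  419  134   61 5556] [335.0968 445.085 ] [ 0.5852 -0.1699  0.127 ]
[ 464  419  102   51 1576] [494.5203 442.5393] [ 0.7121 -0.1668  0.127 ]
[ 134  420   43   60 1493] [151.6169 442.4012] [ 0.4393 -0.1671  0.127 ]
```

View pics/w1.png

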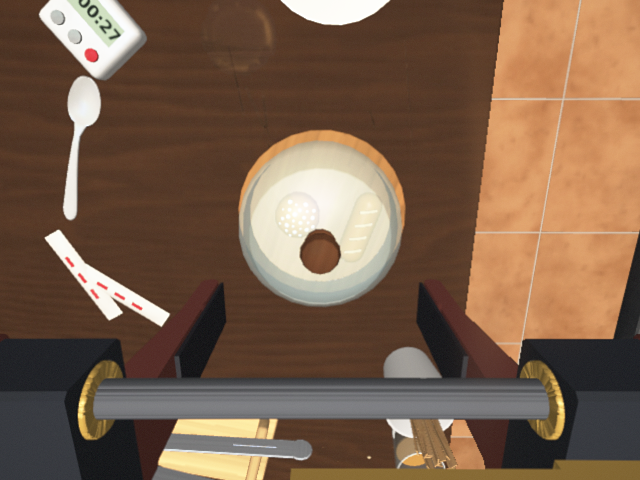

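Wrist view: knob at (320,252), which gives (0.572, -0.007). That agrees with the triangulation, so I'm descending on it and closing.

send_rows(moves=[[[-0.003, 0, 0.03], [0, 0, 0]], [[-0.003, 0, 0.06], [0, 0, 0]], [[-0.003, 0, 0.085], [0, 0, 0]], [[-0.003, 0, 0.1], [0, 0, 0]], [[-0.003, 0, 0.107], [0, 0, 0]], [[-0.003, 0, 0.107], [0, 0, 0]]])

```text
t: 3.93
tool_pos: [0.5701, -0.0115, 0.2918]
tool_rot: [-3.139, 0.002, 1.564]
contact_force: [-0.1, -0.1, 0.9]
grip_width: 0.0879
```

send_rows(moves=[[[0, 0, 0], [0, 0, 0]], [[0, 0, 0], [0, 0, 0]], [[0, 0, 0], [0, 0, 0]], [[0, 0, 0], [0, 0, 0]], [[0, 0, 0], [0, 0, 0]], [[0, 0, 0], [0, 0, 0]], [[0, 0, 0], [0, 0, 0]]], jaw=1, newtons=20)

```text
t: 4.52
tool_pos: [0.5701, -0.0114, 0.2921]
tool_rot: [-3.14, 0.002, 1.564]
contact_force: [0.3, -0.3, 0.4]
grip_width: 0.0449
```

send_rows(moves=[[[0.005, 0.001, 0], [0, 0, 0]], [[0.005, 0.001, 0], [0, 0, 0]], [[0.005, 0.001, 0], [0, 0, 0]], [[0.005, 0.001, 0], [0, 0, 0]], [[0.005, 0.001, 0], [0, 0, 0]], [[0.005, 0.001, 0], [0, 0, 0]]])

```text
t: 5.02
tool_pos: [0.5713, -0.0061, 0.2922]
tool_rot: [-3.14, 0.002, 1.564]
contact_force: [0.7, 2.1, 2.1]
grip_width: 0.0267
```

send_rows(moves=[[[0, 0, 0], [0, 0, 0]], [[0, 0, -0.01], [0, 0, 0]], [[0, 0, -0.03], [0, 0, 0]], [[0, 0, -0.05], [0, 0, 0]], [[0, 0, -0.075], [0, 0, 0]], [[0, 0, -0.1], [0, 0, 0]], [[0, 0, -0.125], [0, 0, 0]], [[0, 0, -0.14], [0, 0, 0]], [[0, 0, -0.14], [0, 0, 0]]])

```text
t: 5.77
tool_pos: [0.5718, -0.0059, 0.436]
tool_rot: [3.138, 0.003, 1.564]
contact_force: [0.7, 0.8, -2.5]
grip_width: 0.0266
```

```bash
python3 - <<'E'
from h import *
st=sense(); print(st["tool_pos"],st["grip_width"],st["contact_force"])
for y in (1.57,): print(delta([.45,.42,.40],R.from_euler('xyz',[np.pi,0,2.0])))
print(st["joint_positions"])
E
```

```text
[ 0.5718 -0.0059  0.436 ] 0.02657733361630145 [ 0.6825  0.7699 -2.4539]
(array([ 0.4251, -0.125 ,  0.0345]), array([ 0.003 ,  0.0033, -0.4364]))
[ 0.3704  0.3531 -0.5798  1.6594  0.2091  1.1876 -0.2663]
```

send_rows(moves=[[[0.015, -0.005, 0], [0, 0, -0.02]], [[0.05, -0.015, 0], [0, 0, -0.06]], [[0.088, -0.026, 0], [0, 0, -0.1]], [[0.126, -0.038, 0], [0, 0, -0.14]], [[0.164, -0.049, 0], [0, 0, -0.18]], [[0.202, -0.06, 0], [0, 0, -0.22]], [[0.24, -0.072, 0], [0, 0, -0.26]], [[0.278, -0.083, 0], [0, 0, -0.3]], [[0.316, -0.095, 0], [0, 0, -0.33]], [[0.354, -0.106, 0], [0, 0, -0.36]], [[0.385, -0.115, 0], [0, 0, -0.39]], [[0.405, -0.121, 0.01], [0, 0, -0.42]]])

```text
t: 6.77
tool_pos: [0.4506, 0.4042, 0.4248]
tool_rot: [3.139, 0.001, 1.99]
contact_force: [0.2, -0.4, -2.3]
grip_width: 0.0264
```

send_rows(moves=[[[0.01, -0.003, 0.02], [0, 0, 0]], [[0.015, -0.004, 0.05], [0, 0, 0]], [[0.015, -0.004, 0.08], [0, 0, 0]], [[0.015, -0.004, 0.11], [0, 0, 0]], [[0.015, -0.004, 0.13], [0, 0, 0]], [[0.015, -0.004, 0.14], [0, 0, 0]], [[0.015, -0.004, 0.14], [0, 0, 0]]])

```text
t: 7.35
tool_pos: [0.44, 0.4155, 0.2815]
tool_rot: [-3.138, 0.003, 1.992]
contact_force: [-0.1, 0.4, -1.6]
grip_width: 0.0264
```

```bash
python3 - <<'E'
from h import *
print({k:np.array(v) for k,v in sense().items()})
E
```

```text
{'t': array(7.35), 'joint_positions': array([-0.34  ,  0.6126, -0.7046,  1.7317,  0.4675,  0.9765, -0.804 ]), 'joint_vel': array([ 0.0139, -0.0456, -0.0238, -0.0523, -0.0199,  0.0382,  0.0171]), 'effort': array([ -0.6602, -61.2766, -11.4328, -24.395 ,   0.1721,  -0.5609,
        -0.1911]), 'tool_pos': array([0.44  , 0.4155, 0.2815]), 'tool_rot': array([-3.1385,  0.003 ,  1.9917]), 'contact_force': array([-0.1479,  0.3864, -1.6174]), 'moment': array([-0.0408, -0.1745,  0.0358]), 'grip_width': array(0.0264)}
```

send_rows(moves=[[[0, 0, 0.003], [0, 0, 0]], [[0, 0, 0.005], [0, 0, 0]], [[0, 0, 0.007], [0, 0, 0]], [[0, 0, 0.008], [0, 0, 0]], [[0, 0, 0.008], [0, 0, 0]], [[0, 0, 0.008], [0, 0, 0]]])

```text
t: 7.85
tool_pos: [0.4401, 0.4156, 0.2742]
tool_rot: [-3.14, 0.003, 1.991]
contact_force: [-0.3, -0.1, 0.7]
grip_width: 0.0263
```

send_rows(moves=[[[0, 0, 0], [0, 0, 0]], [[0, 0, 0], [0, 0, 0]], [[0, 0, 0], [0, 0, 0]], [[0, 0, 0], [0, 0, 0]], [[0, 0, 0], [0, 0, 0]], [[0, 0, 0], [0, 0, 0]]], jaw=-1)

```text
t: 8.35
tool_pos: [0.4401, 0.4156, 0.2742]
tool_rot: [-3.14, 0.003, 1.991]
contact_force: [-0.3, -0.5, -0.6]
grip_width: 0.0631
```

send_rows(moves=[[[0, 0, -0.02], [0, 0, 0]], [[0, 0, -0.05], [0, 0, 0]], [[0, 0, -0.085], [0, 0, 0]], [[0, 0, -0.12], [0, 0, 0]], [[0, 0, -0.13], [0, 0, 0]]])

```text
t: 8.77
tool_pos: [0.4402, 0.4172, 0.4097]
tool_rot: [3.137, 0.0, 1.992]
contact_force: [0.8, 1.1, 0.5]
grip_width: 0.0875
```

```bash
python3 - <<'E'
from h import *
s=snapshot("top"); s2=snapshot("side")
im=np.hstack([cv2.resize(s["img"][150:300,120:400],(560,300)),]); im2=cv2.resize(s2["img"][180:360,180:430],(560,403))[:300]
cv2.imwrite("pics/after_dome.png",np.vstack([im,im2])[:,:,::-1])
for yaw in (0,np.pi):
  yaw-=.16; print(delta([.44,-.2865,.40],R.from_euler('xyz',[np.pi,0,yaw])))
st=sense(); print(st["tool_pos"],st["joint_positions"],st["tool_rot"],st["grip_width"])
E
```

```text
(array([-0.6418, -0.2873,  0.0069]), array([ 0.003 , -0.0021,  2.1513]))
(array([-0.6418, -0.2873,  0.0069]), array([ 0.0018,  0.0026, -0.9903]))
[0.4403 0.4167 0.4068] [-0.2931  0.4871 -0.7699  1.6047  0.3606  1.1952 -0.7179] [3.1389 0.0013 1.9913] 0.08801849425059652
```

View pics/after_dome.png

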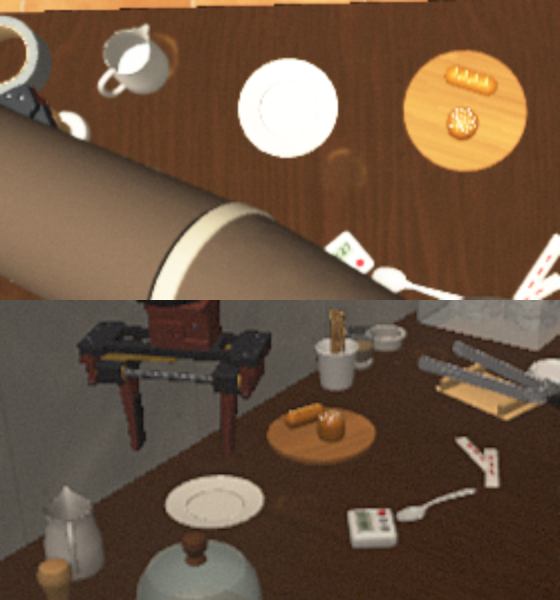

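The dome stands upright on the table by itself, with the bun and roll undisturbed on the board. Next I'm moving above the tongs.

send_rows(moves=[[[-0.036, -0.016, 0], [0, 0, 0.12]], [[-0.071, -0.032, 0], [0, 0, 0.24]], [[-0.107, -0.048, 0], [0, 0, 0.36]], [[-0.143, -0.064, 0], [0, 0, 0.48]], [[-0.178, -0.08, 0], [0, 0, 0.6]], [[-0.214, -0.096, 0], [0, 0, 0.72]], [[-0.25, -0.112, 0], [0, 0, 0.84]], [[-0.285, -0.128, 0], [0, 0, 0.96]], [[-0.321, -0.144, 0], [0, 0, 1.08]], [[-0.357, -0.16, 0], [0, 0, 1.2]], [[-0.392, -0.176, 0], [0, 0, 1.31]], [[-0.428, -0.192, 0], [0, 0, 1.43]]])

```text
t: 9.87
tool_pos: [0.4387, -0.0545, 0.4054]
tool_rot: [3.141, -0.001, 0.556]
contact_force: [1.3, -0.1, -1.0]
grip_width: 0.0875
```

```bash
python3 - <<'E'
from h import *
print(delta([.44,-.2865,.40],R.from_euler('xyz',[np.pi,0,-.16])),sense()["joint_positions"])
s=snapshot("top"); save(s,"crop_bun",(310,170,400,245),6)
for n in ["bun","finger_roll_center","board","plate","dome"]:
    for d in trace("top",n)[:2]:
        m=d["mask"].astype(np.uint8); cs=max(cv2.findContours(m,0,2)[0],key=cv2.contourArea); e=cv2.fitEllipse(cs)
        print(n,round(d["conf"],2),d["box"],cen(m),e,atz(s,cen(m),.045 if n in("bun","finger_roll_center") else .018))
E
```

```text
(array([-0.1212,  0.1978,  0.0055]), array([ 0.0005, -0.0008,  0.7156])) [ 0.3614  0.1194 -0.3751  1.9946  0.0511  1.0356 -1.0526]
bun 0.45 [340.6, 206.1, 364.5, 221.4] [350.7559 210.9718] ((350.7987060546875, 211.0255584716797), (15.210335731506348, 16.467531204223633), 21.92325782775879) [0.5525 0.0008 0.045 ]
finger_roll_center 0.48 [343.5, 185.7, 369.7, 198.2] [355.1717 189.8434] ((355.1812744140625, 189.802734375), (8.309210777282715, 26.96050262451172), 109.06954193115234) [ 0.6067 -0.0123  0.045 ]
board 0.94 [319.6, 175.0, 383.5, 234.3] [351.6805 205.668 ] ((351.9771423339844, 205.0330047607422), (59.55980682373047, 61.88721466064453), 92.60095977783203) [ 0.5722 -0.0043  0.018 ]
board 0.81 [189.3, 302.9, 238.6, 349.0] [212.9219 325.385 ] ((212.87847900390625, 325.3685302734375), (46.31140899658203, 48.309242248535156), 22.381879806518555) [0.2768 0.3506 0.018 ]
plate 0.56 [239.2, 181.0, 289.5, 227.5] [263.5325 203.1006] ((263.50738525390625, 203.19947814941406), (46.228126525878906, 47.910797119140625), 78.3610610961914) [0.5846 0.2226 0.018 ]
dome 0.79 [157.3, 230.6, 217.1, 288.6] [186.8284 259.3406] ((186.71768188476562, 259.3349609375), (54.64664077758789, 58.44928741455078), 104.00941467285156) [0.4433 0.4189 0.018 ]
```

send_rows(moves=[[[-0.02, 0.033, 0.001], [0, 0, 0.12]], [[-0.04, 0.066, 0.002], [0, 0, 0.24]], [[-0.06, 0.099, 0.003], [0, 0, 0.36]], [[-0.081, 0.132, 0.004], [0, 0, 0.48]], [[-0.101, 0.165, 0.005], [0, 0, 0.6]], [[-0.115, 0.188, 0.005], [0, 0, 0.7]], [[-0.121, 0.198, 0.005], [0, 0, 0.716]], [[-0.121, 0.198, 0.005], [0, 0, 0.716]], [[-0.121, 0.198, 0.005], [0, 0, 0.716]]])

```text
t: 10.92
tool_pos: [0.4437, -0.2817, 0.4003]
tool_rot: [-3.14, -0.001, -0.148]
contact_force: [-0.0, 0.3, -0.1]
grip_width: 0.0876
```

```bash
python3 - <<'E'
from h import *
s=snapshot("wrist"); save(s,"w2"); st=sense(); p=np.array(st["tool_pos"]); print(p,st["tool_rot"],st["joint_positions"])
for n in ["tongs","rest"]:
    for d in trace("wrist",n)[:2]: print(n,d["conf"],d["box"],cen(d["mask"]))
print(proj(s,[p-[0,0,.163],[.44,-.2865,.035]]))
E
```

```text
[ 0.4438 -0.2811  0.4005] [-3.1396 -0.0007 -0.1469] [ 0.5769  0.2515 -0.1247  1.8359  0.0331  1.0563 -1.2779]
tongs 0.66 [280.8, 74.2, 390.9, 323.5] [331.9606 205.7804]
rest 0.74 [269.9, 126.2, 388.6, 285.0] [325.4454 201.9039]
[[318.7233 325.4514]
 [326.781  215.7398]]
```

View pics/w2.png

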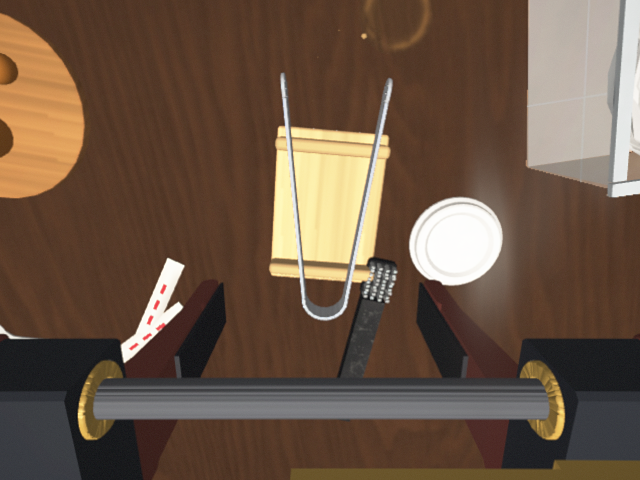

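```bash
python3 - <<'E'
from h import *
s=snapshot("wrist")
l,r,b=[atz(s,u,.046) for u in ((283.5,75),(390,81),(325,318))]
m=(l+r)/2; a=m-b; L=np.linalg.norm(a); yaw=np.arctan2(a[1],a[0]); u=a/L
print(l,r,b,np.linalg.norm(l-r),L,yaw)
rc=np.mean([atz(s,q,.024) for q in ((280,128),(389,136),(271,275),(371,281))],0); print("rest",rc)
for g in (m-.113*u, b+(218-113)*.001*u, rc): print(g,proj(s,[[*g[:2],.046]]))
# arm width at grip: check rows
g=(m-.113*u+b+.105*u)/2; n=np.array([-u[1],u[0],0]); print("grip",g,proj(s,[[*(g+.032*n)[:2],.046],[*(g-.032*n)[:2],.046]]))
print(delta([g[0],g[1],.198],R.from_euler('xyz',[np.pi,0,yaw])))
E
```

```text
[ 0.5611 -0.2687  0.046 ] [ 0.5443 -0.3518  0.046 ] [ 0.3441 -0.2704  0.046 ] 0.08473923473844418 0.2123794765147713 -0.188588868595105
rest [ 0.4437 -0.2875  0.024 ]
[ 0.4417 -0.2891  0.046 ] [[330.0085 216.4284]]
[ 0.4472 -0.2901  0.046 ] [[330.317  210.1769]]
[ 0.4437 -0.2875  0.024 ] [[327.8856 214.496 ]]
grip [ 0.4445 -0.2896  0.046 ] [[293.657  211.8303]
 [366.5977 214.7833]]
(array([0.0018, 0.0082, 0.203 ]), array([-0.0012, -0.0015,  0.0406]))
```

Wrist view: tips at (283,75) and (390,81), back at (325,318). That puts the grip at (0.4445, -0.290) with yaw -0.19, and the projected arm width matches the picture. I'm descending on it.

send_rows(moves=[[[0.001, 0.004, 0.03], [0, 0, 0.02]], [[0.002, 0.008, 0.07], [0, 0, 0.04]], [[0.002, 0.008, 0.105], [0, 0, 0.04]], [[0.002, 0.008, 0.125], [0, 0, 0.04]], [[0.002, 0.008, 0.13], [0, 0, 0.04]], [[0.002, 0.008, 0.13], [0, 0, 0.04]], [[0.002, 0.008, 0.13], [0, 0, 0.04]]])

```text
t: 11.7
tool_pos: [0.4453, -0.2892, 0.2721]
tool_rot: [-3.14, -0.003, -0.187]
contact_force: [0.4, 0.9, 0.6]
grip_width: 0.0878
```

```bash
python3 - <<'E'
from h import *
s=sense(); print(s["tool_pos"],s["tool_rot"],delta([.4445,-.290,.198],R.from_euler('xyz',[np.pi,0,-.189])))
E
```

```text
[ 0.4453 -0.2892  0.2721] [-3.1405 -0.0026 -0.1868] (array([-0.0008,  0.001 ,  0.0741]), array([-0.0011, -0.0026,  0.0022]))
```

send_rows(moves=[[[0, 0.001, 0.025], [0, -0.002, 0]], [[-0.001, 0.001, 0.05], [0, -0.002, 0]], [[-0.001, 0.001, 0.067], [0, -0.002, 0]], [[-0.001, 0.001, 0.074], [0, -0.002, 0]], [[-0.001, 0.001, 0.074], [0, -0.002, 0]], [[-0.001, 0.001, 0.074], [0, -0.002, 0]]])

```text
t: 12.2
tool_pos: [0.445, -0.2901, 0.1994]
tool_rot: [-3.141, -0.002, -0.187]
contact_force: [0.5, 0.4, 1.1]
grip_width: 0.0878
```

send_rows(moves=[[[0, 0, 0], [0, 0, 0]], [[0, 0, 0], [0, 0, 0]], [[0, 0, 0], [0, 0, 0]], [[0, 0, 0], [0, 0, 0]], [[0, 0, 0], [0, 0, 0]], [[0, 0, 0], [0, 0, 0]]], jaw=1, newtons=5)

```text
t: 12.7
tool_pos: [0.4454, -0.2903, 0.2002]
tool_rot: [-3.141, -0.004, -0.187]
contact_force: [-0.1, 1.2, 6.4]
grip_width: 0.0628
```

send_rows(moves=[[[0, 0, 0], [0, 0, 0]], [[0, 0, 0], [0, 0, 0]], [[0, 0, 0], [0, 0, 0]]])

```text
t: 12.95
tool_pos: [0.4454, -0.2903, 0.2003]
tool_rot: [-3.141, -0.004, -0.187]
contact_force: [0.0, -0.5, 2.3]
grip_width: 0.0547
```

send_rows(moves=[[[0, 0, 0], [0, 0, 0]], [[0, 0, -0.005], [0, 0, 0]], [[0, 0, -0.015], [0, 0, 0]], [[0, 0, -0.03], [0, 0, 0]], [[0, 0, -0.045], [0, 0, 0]], [[0, 0, -0.06], [0, 0, 0]], [[0, 0, -0.075], [0, 0, 0]], [[0, 0, -0.085], [0, 0, 0]], [[0, 0, -0.09], [0, 0, 0]], [[0, 0, -0.09], [0, 0, 0]]])

```text
t: 13.78
tool_pos: [0.4453, -0.2905, 0.2916]
tool_rot: [3.141, -0.006, -0.187]
contact_force: [0.3, 0.5, -1.3]
grip_width: 0.0545
```

```bash
python3 - <<'E'
from h import *
st=sense(); p=np.array(st["tool_pos"]);Rg=R.from_euler('xyz',st["tool_rot"]); print(p,st["tool_rot"],st["grip_width"],st["contact_force"],st["moment"])
s=snapshot("wrist"); s2=snapshot("side")
tips=p+Rg.apply([.1,0,.163]); print(tips, proj(s,[tips]),proj(s2,[tips,p+Rg.apply([0,0,.163])]))
im=s["img"].copy()
u,v=proj(s2,[tips])[0].astype(int); c=s2["img"][v-50:v+50,u-60:u+100]
im[:300,:480-0][:, :0]=0
out=np.vstack([im[:380],np.hstack([cv2.resize(c,(352,220)),np.zeros((220,288,3),np.uint8)])]); cv2.imwrite("pics/lift.png",out[:,:,::-1])
E
```

```text
[ 0.4453 -0.2905  0.2916] [ 3.1409 -0.0058 -0.1867] 0.054505927574173864 [ 0.2792  0.5377 -1.2931] [ 0.0438 -0.0272  0.0092]
[ 0.5444 -0.3093  0.1292] [[319.2784  57.0051]] [[376.9798 180.246 ]
 [399.1505 187.792 ]]
```

View pics/lift.png

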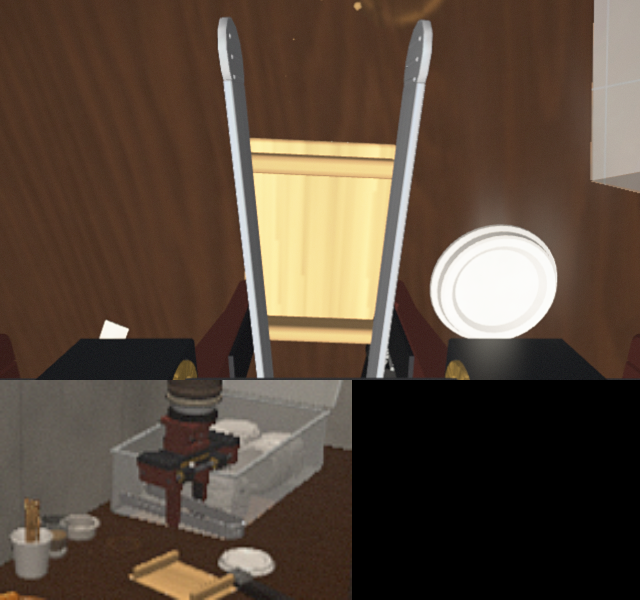

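The tongs are held level and clear of the rest, with the jaws at (229,20) and (425,22) in the wrist view. Carrying them above the bun.

```bash
python3 - <<'E'
from h import *
print(delta([.452,.020,.292],R.from_euler('xyz',[np.pi,0,-.19])))
E
```

```text
(array([-0.0505, -0.3061, -0.0021]), array([-0.0002, -0.0034,  0.0034]))
```

send_rows(moves=[[[-0.001, -0.008, 0], [0, 0, 0]], [[-0.004, -0.025, 0], [0, -0.003, 0]], [[-0.01, -0.055, 0], [0, -0.003, 0]], [[-0.015, -0.088, 0], [0, -0.003, 0.003]], [[-0.02, -0.122, 0], [0, -0.003, 0.003]], [[-0.026, -0.156, 0], [0, -0.003, 0.003]], [[-0.031, -0.19, 0], [0, -0.003, 0.003]], [[-0.037, -0.224, 0], [0, -0.003, 0.003]], [[-0.042, -0.255, -0.001], [0, -0.003, 0.003]], [[-0.046, -0.28, -0.002], [0, -0.003, 0.003]], [[-0.049, -0.298, -0.002], [0, -0.003, 0.003]], [[-0.05, -0.306, -0.002], [0, -0.003, 0.003]]])

```text
t: 14.88
tool_pos: [0.4519, 0.023, 0.2914]
tool_rot: [-3.141, 0.001, -0.185]
contact_force: [0.0, 0.3, -1.2]
grip_width: 0.0546
```

send_rows(moves=[[[0, 0, 0], [0, 0, 0]], [[0, 0, 0], [0, 0, 0]]])

```text
t: 15.05
tool_pos: [0.4515, 0.0232, 0.2908]
tool_rot: [-3.141, 0.002, -0.184]
contact_force: [-0.6, 0.2, -1.5]
grip_width: 0.0541
```

```bash
python3 - <<'E'
from h import *
st=sense(); p=np.array(st["tool_pos"]);Rg=R.from_euler('xyz',st["tool_rot"]); print(p,st["tool_rot"],st["grip_width"],st["contact_force"],st["joint_positions"])
s=snapshot("wrist"); save(s,"w3")
print(proj(s,[p+Rg.apply([.1,0,.163]),[.55,.001,.057]]))
for n in ["bun","tongs","finger_roll_center"]:
    for d in trace("wrist",n)[:2]: print(n,d["conf"],d["box"],cen(d["mask"]),atz(s,cen(d["mask"]),.05))
E
```

```text
[0.4515 0.0232 0.2908] [-3.1411  0.0022 -0.1842] 0.054139318069833034 [-0.5802  0.1755 -1.5046] [ 0.0556  0.2812 -0.2493  2.1095  0.0973  0.7634 -2.0098]
[[319.2739  57.0541]
 [327.4754  75.4439]]
bun 0.68 [296.4, 30.1, 371.8, 107.6] [332.4666  72.0634] [ 0.5518 -0.0021  0.05  ]
tongs 0.72 [220.6, 20.1, 433.1, 472.6] [322.7518 215.3629] [0.4774 0.0168 0.05  ]
```

View pics/w3.png

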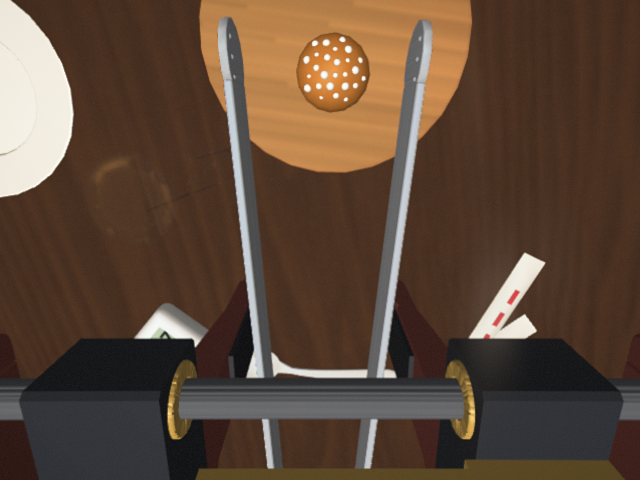

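Wrist view: bun at (332,72), jaw mid line at about x = 325. The bun sits about 4.5 mm to the right of the jaws' middle, so I'll correct that on the way down.

send_rows(moves=[[[0.001, 0.002, 0.004], [0, 0, 0]], [[0.003, 0.0045, 0.012], [0, 0, 0]], [[0.004, 0.0045, 0.022], [0, 0, 0]], [[0.004, 0.0045, 0.03], [0, 0, 0]], [[0.004, 0.0045, 0.035], [0, 0, 0]], [[0.004, 0.0045, 0.035], [0, 0, 0]], [[0.004, 0.0045, 0.035], [0, 0, 0]]])

```text
t: 15.83
tool_pos: [0.4547, 0.0167, 0.2556]
tool_rot: [-3.141, 0.003, -0.187]
contact_force: [-0.6, -0.0, -0.0]
grip_width: 0.0542
```

```bash
python3 - <<'E'
from h import *
st=sense(); p=np.array(st["tool_pos"]);Rg=R.from_euler('xyz',st["tool_rot"]); print(p,st["tool_rot"],st["grip_width"],st["contact_force"])
s=snapshot("wrist"); s2=snapshot("side"); f,_,_=cam(s); print(f,s["cx"],s["cy"])
t=p+Rg.apply([.1,0,.163]); u,v=proj(s2,[t])[0].astype(int); print(proj(s,[t]),u,v)
c=cv2.resize(s2["img"][v-35:v+40,u-50:u+70],(480,300)); w=cv2.resize(s["img"][:150,180:480],(600,300))
cv2.imwrite("pics/pre.png",np.vstack([w,np.hstack([c,np.zeros((300,120,3),np.uint8)])])[:,:,::-1])
for d in trace("wrist","bun")[:1]: print(d["conf"],d["box"],cen(d["mask"]),atz(s,cen(d["mask"]),.048))
E
```

```text
[0.4547 0.0167 0.2556] [-3.1414  0.0025 -0.1872] 0.05415324338328884 [-0.6452 -0.0322 -0.0143]
390.6667743793937 320.83054697116887 237.8219477913217
[[319.1079  57.0272]] 326 220
0.79 [278.9, 23.2, 363.7, 117.0] [320.9698  72.7546] [ 0.5522 -0.0023  0.048 ]
```

View pics/pre.png

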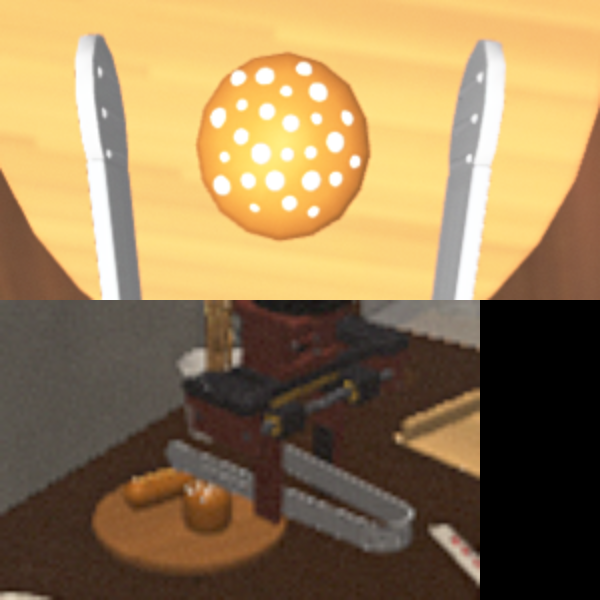

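The bun is now centred within about 2 mm and the tongs are level. Descending the rest of the way.

send_rows(moves=[[[0, -0.001, 0.008], [0, 0, 0]], [[0, -0.002, 0.018], [0, 0, 0]], [[0, -0.002, 0.03], [0, 0, 0]], [[0, -0.002, 0.042], [0, 0, 0]], [[0, -0.002, 0.049], [0, 0, 0]], [[0, -0.002, 0.052], [0, 0, 0]], [[0, -0.002, 0.052], [0, 0, 0]], [[0, -0.002, 0.052], [0, 0, 0]]])

```text
t: 16.65
tool_pos: [0.4554, 0.0188, 0.2044]
tool_rot: [-3.141, 0.001, -0.187]
contact_force: [0.9, -0.1, -1.5]
grip_width: 0.0547
```

```bash
python3 - <<'E'
from h import *
st=sense(); p=np.array(st["tool_pos"]);Rg=R.from_euler('xyz',st["tool_rot"]); print(p,st["tool_rot"],st["grip_width"],st["contact_force"])
s=snapshot("wrist"); s2=snapshot("side")
t=p+Rg.apply([.1,0,.163]); u,v=proj(s2,[t])[0].astype(int)
c=cv2.resize(s2["img"][v-35:v+40,u-50:u+70],(480,300)); w=cv2.resize(s["img"][:150,180:480],(600,300))
cv2.imwrite("pics/pre2.png",np.vstack([w,np.hstack([c,np.zeros((300,120,3),np.uint8)])])[:,:,::-1])
E
```

```text
[0.4554 0.0188 0.2044] [-3.141   0.001  -0.1872] 0.054679550792830316 [ 0.9103 -0.0922 -1.4731]
```

View pics/pre2.png

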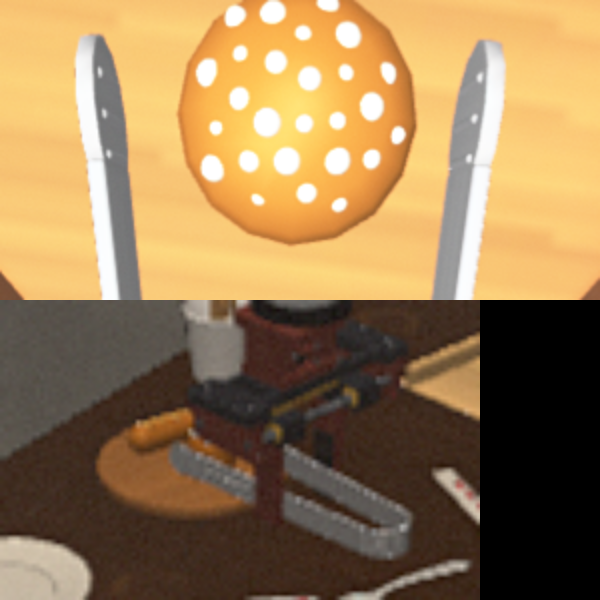

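send_rows(moves=[[[0, 0.0015, 0], [0, 0, 0]], [[0, 0.002, 0], [0, 0, 0]], [[0, 0.002, 0], [0, 0, 0]]])

```text
t: 17.0
tool_pos: [0.4553, 0.0166, 0.2052]
tool_rot: [-3.141, -0.001, -0.188]
contact_force: [0.2, -0.7, -0.7]
grip_width: 0.0546
```

send_rows(moves=[[[0, 0, 0], [0, 0, 0]], [[0, 0, 0], [0, 0, 0]], [[0, 0, 0], [0, 0, 0]], [[0, 0, 0], [0, 0, 0]], [[0, 0, 0], [0, 0, 0]], [[0, 0, 0], [0, 0, 0]], [[0, 0, 0], [0, 0, 0]], [[0, 0, 0], [0, 0, 0]]], jaw=1, newtons=13)

```text
t: 17.67
tool_pos: [0.4554, 0.0166, 0.2052]
tool_rot: [-3.141, -0.001, -0.188]
contact_force: [0.4, 0.3, -0.1]
grip_width: 0.0444
```

send_rows(moves=[[[0, 0, 0], [0, 0, 0]], [[0, 0, 0], [0, 0, 0]], [[0, 0, -0.004], [0, 0, 0]], [[0, 0, -0.012], [0, 0, 0]], [[0, 0, -0.022], [0, 0, 0]], [[0, 0, -0.035], [0, 0, 0]], [[0, 0, -0.05], [0, 0, 0]], [[0, 0, -0.065], [0, 0, 0]], [[0, 0, -0.075], [0, 0, 0]], [[0, 0, -0.08], [0, 0, 0]], [[0, 0, -0.08], [0, 0, 0]], [[0, 0, -0.08], [0, 0, 0]]], newtons=18)

```text
t: 18.67
tool_pos: [0.4552, 0.0165, 0.2853]
tool_rot: [-3.141, -0.001, -0.188]
contact_force: [-0.7, -0.4, -2.0]
grip_width: 0.044
```

```bash
python3 - <<'E'
from h import *
st=sense(); p=np.array(st["tool_pos"]);Rg=R.from_euler('xyz',st["tool_rot"]); print(p,st["tool_rot"],st["grip_width"],st["contact_force"],st["joint_positions"])
s=snapshot("wrist"); s2=snapshot("side")
t=p+Rg.apply([.1,0,.163]); u,v=proj(s2,[t])[0].astype(int)
c=cv2.resize(s2["img"][v-35:v+40,u-50:u+70],(480,300)); w=cv2.resize(s["img"][:150,180:480],(600,300))
cv2.imwrite("pics/lift2.png",np.vstack([w,np.hstack([c,np.zeros((300,120,3),np.uint8)])])[:,:,::-1])
for yaw in (-.188,.2,.4):
  g=np.array([.5855,.2226])-.098*np.array([np.cos(yaw),np.sin(yaw)]); print(yaw,g,delta([*g,.275],R.from_euler('xyz',[np.pi,0,yaw])))
E
```

```text
[0.4552 0.0165 0.2853] [-3.1407 -0.0013 -0.1879] 0.04396486769085152 [-0.6512 -0.4121 -1.9782] [ 0.067   0.2939 -0.2456  2.1084  0.1031  0.7488 -2.0028]
-0.188 [0.4892 0.2409] (array([-0.0083, -0.2269,  0.0098]), array([-0.0006,  0.0002,  0.0003]))
0.2 [0.4895 0.2031] (array([-0.001 , -0.1898,  0.0097]), array([-0.0006,  0.0001, -0.3877]))
0.4 [0.4952 0.1844] (array([ 0.0082, -0.1725,  0.0097]), array([-0.0006,  0.    , -0.5877]))
```

View pics/lift2.png

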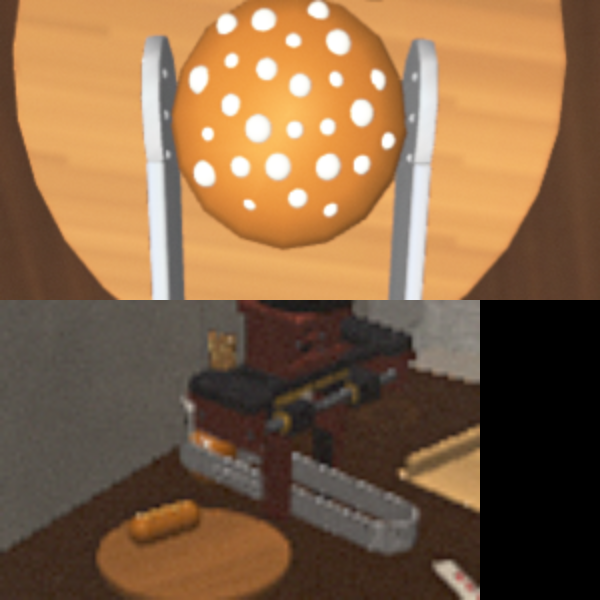

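The bun is lifted squarely between the jaws and the roll stays on the board. Carrying it to the plate.

send_rows(moves=[[[0, -0.004, 0], [0, 0, -0.01]], [[0, -0.013, 0], [0, 0, -0.03]], [[0, -0.028, 0], [0, 0, -0.06]], [[0, -0.046, 0], [0, 0, -0.1]], [[0, -0.066, 0.001], [0, 0, -0.14]], [[0, -0.088, 0.002], [0, 0, -0.18]], [[0, -0.11, 0.003], [0, 0, -0.22]], [[-0.001, -0.132, 0.004], [0, 0, -0.27]], [[-0.001, -0.152, 0.004], [0, 0, -0.31]], [[-0.001, -0.17, 0.005], [0, 0, -0.35]], [[-0.001, -0.183, 0.005], [0, 0, -0.38]], [[-0.001, -0.19, 0.005], [0, 0, -0.39]]])

```text
t: 19.77
tool_pos: [0.4894, 0.206, 0.2795]
tool_rot: [-3.14, 0.0, 0.207]
contact_force: [-0.1, 0.5, -2.3]
grip_width: 0.0443
```

send_rows(moves=[[[0, 0, 0], [0, 0, 0]], [[0, 0, 0], [0, 0, 0]], [[0, 0, 0], [0, 0, 0]], [[0, 0, 0], [0, 0, 0]]])

```text
t: 20.1
tool_pos: [0.4894, 0.2048, 0.2795]
tool_rot: [-3.141, 0.0, 0.205]
contact_force: [0.4, -0.5, -1.8]
grip_width: 0.0441
```

```bash
python3 - <<'E'
from h import *
st=sense(); p=np.array(st["tool_pos"]);Rg=R.from_euler('xyz',st["tool_rot"]); print(p,st["tool_rot"],st["grip_width"],st["contact_force"],np.abs(st["joint_vel"]).max())
t=p+Rg.apply([.1,0,.163]); print("tips",t,"off",np.hypot(*(t[:2]-[.5855,.2226])))
rs=[]
for c in ("top","side"):
    s=snapshot(c)
    if c=="side": s2=s
    for n in ("bun","dome","finger_roll_center"):
        for d in trace(c,n)[:1]:
            print(c,n,round(d["conf"],2),d["box"],atz(s,cen(d["mask"]),.12 if n=="bun" else .04))
            if n=="bun": rs.append(ray(s,cen(d["mask"])))
if len(rs)==2: print("bun tri",tri(rs))
s=snapshot("wrist"); w=cv2.resize(s["img"][:240],(640,240)); cv2.imwrite("pics/end.png",np.vstack([w,cv2.resize(s2["img"][180:380,180:450],(640,350))])[:,:,::-1])
E
```

```text
[0.4894 0.2048 0.2795] [-3.1407  0.0004  0.2054] 0.044112984003422055 [ 0.4453 -0.5216 -1.8114] 0.0023751827405745474
tips [0.5872 0.2254 0.1164] off 0.0032659969550433684
top dome 0.6 [159.2, 229.7, 218.3, 289.9] [0.441  0.4124 0.04  ]
top finger_roll_center 0.79 [341.4, 185.4, 368.7, 200.0] [ 0.6071 -0.0145  0.04  ]
side bun 0.45 [265.8, 233.7, 280.6, 250.3] [0.5835 0.222  0.12  ]
side dome 0.75 [241.3, 283.7, 295.3, 340.8] [0.4331 0.4209 0.04  ]
```

```bash
python3 -c "
from rig import hand_in,sense
print(hand_in())"
```

```text
the job is handed in; nothing more can be done
None
```

The job was handed in at about t = 20 s, with the bun held still in the tongs over the middle of the guest's plate. Handing in gives no verdict.

- **Dome:** I lifted it by the knob and set it upright on the table at about (0.44, 0.415), over 0.4 m from the board, then let go. The pictures taken afterwards show it still standing there.
- **Tongs and bun:** I squeezed the tongs at 5 N to carry them, closed them on the bun, and gripped at 18 N with the fingers 44 mm apart.
- **Final position:** The jaw midpoint is about 3 mm from the plate's axis and about 0.115 m above the table. The joints are at rest (0.002 rad/s or less). The side camera puts the bun at about (0.584, 0.222), assuming that height, which agrees.
- **Finger roll:** It is still on the board where it was, within about 2 mm.

**Checks that failed:** In the last check the network did not find the bun from above, because the gripper hides it, so its position was not triangulated. The last overview picture also could not be viewed because the 12-picture limit was reached. I did not re-measure the bystanders at the end, but nothing passed close to them.

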